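# Load a pillow block bearing into the run-in stand

## Robot

A 7-joint arm with a two-finger parallel gripper is mounted at the origin on the work surface. World frame = base frame: x ahead of the robot, y to its left, z up, the work surface at z = 0. Lengths are in m, angles in rad, forces in N, time in s.
With the tool pointing down it reaches from about 0.425 to 1.025 m from the base axis. Payload 9.4 kg.
Tool frame: the origin (TCP) lies at the very end of the fingers, on their centre line; the grasp point (between the pads) lies 19 mm behind it; z points along the fingers, x is the direction in which the jaws open and shut, and the axes are right-handed (so a half turn about z gives the same grasp; the last joint's range is limited). The gripper opens to 85 mm and grips with 20 to 120 N. Pads are 22 mm wide; open, the fingers measure 114 mm over their backs; the gripper's body (76 mm by 85 mm) begins 54 mm behind the grasp point. The pads swing forward as they close: fully open they stand 13 mm farther back than shut.
Start: joints at [-1.267, 0.599, -0.003, 1.599, 0.002, 0.943, -0.08], TCP at [0.269, 0.673, 0.231] pointing down, gripper open.
Joint ranges: [-2.57, 2.57], [-0.35, 1.97], [-1.29, 1.29], [0.11, 2.56], [-1.05, 4.19], [0.11, 1.86], [-2.63, 2.63]. Speed limits (rad/s): [2.22, 2.22, 3.01, 3.01, 3.14, 3.14, 3.14].

## Interface

Orientations are given as a unit quaternion [w, x, y, z].
In Python, from rig import readout, cams, env gives the robot as it stands. The module is installed in compiled form; this text tells all that it offers.
- The arm moves only by the shell command python3 -m handwheel 'ROWS' [FORCE]. ROWS is JSON, one flat list of numbers, 5 for each row, row after row: the shift along the world's x, y, z in cm, then the turn about the world's z in degrees, then the closure, from 0 (fully open) to 1 (shut). A call has 1 to 20 rows; each row shifts and turns the commanded pose from where the row before left it; what a row does not reach is not made up. A row lasts 1/8 s, in which the tool goes at most 62.5 mm and 10.7 degrees, less where a joint would pass 70% of its speed; a pose out of reach is approached as far as the arm can. A call with a gripper value outside its range is refused whole. The fingers move at their own pace and stop on an object; FORCE is the grip in N (left out, the last holds). Time passes only in rows, so rows that do not move let the fingers close. It gives the time, the measured TCP pose, the force and the opening at its end, in the units of the state.
- readout.get_state(): the state, without advancing time (a new reading comes with each control period).
- cams.capture(name): name is "scene" or "top" or "wrist"; returns (picture, depth): 384x512x3 uint8, red, green, blue; 384x512 float32, m along the optical axis (not along the pixel's ray), 0 where there is no reading.
- cams.calibration(name): a dict with "fx", "fy", "cx", "cy" (pixels), "origin" and "attitude" of the camera in the world. Camera axes: x right, y up, looking along -z (the intrinsics and any distortion apply to the point x, -y, -z); pixel columns grow to the right and rows downward; lengths in m; the calibration is good to about 2 mm. A picture is of the moment at which its call begins: read the wrist's pose just before it. calibration takes no time and is no camera call; for the wrist camera it gives the pose at the moment of the call.
- env.sign_off(): hands the job in, once; it reports no verdict.
The state is a dict: "clock": time; "qpos": joint angles; "joint_vel": joint speeds; "joint_efforts": joint torques, N m; "position": TCP position; "ee_rot": TCP orientation; "ft_force": force on the tool from outside, world axes, zero at the start; "moment": the same for the moment, N m; "finger_gap": finger opening in m.
Only numpy, scipy, OpenCV 4.12 (cv2) and the standard library are available. Lean on these libraries where they do the work, as an engineer would, in place of code of your own. Each camera call takes 0.05 s, during which the arm holds its last target.

## Task

First set the run-in stand's three-position toggle to its upright centre position (off). Then set the pillow block bearing down on the open lower part of the ramp, foot flat between the rails and lengthwise, and let go of it; after that push it from behind up the ramp, under the guard, until it rests against the top stop, without ramming the stop. Leave it there, still and released, with the toggle still off and the other loose parts where they lie.

Things in the scene. Friction and masses are not known exactly. Their poses are not given: they have to be found in the camera images.
- bearing_mid (a point): Loose grey pillow block bearing, 0.5 to 0.8 kg: foot 127 (x) x 38 (y) x 16 mm, on its middle a round housing 62 mm in diameter, 30 mm thick, flat faces to +y and -y (grip across these), 20 mm bore along y. 65 mm high, plus a 5 mm brass nipple. Stands on its foot; both ends alike. Point: its centre, 33 mm above the underside; x along the foot, y along the bore, z up.
- stop: Dark steel top stop of the ramp, rigid, a block 16 x 48 x 34 mm high on the deck. Origin: on the deck surface at the middle of the foot of its lower face; x up the ramp along the deck (8 degrees above level), y across, z square to the deck (deck surface z = 0). Fully home, the bearing's centre is at x = -63.5, z = 33 mm here. Pressing the bearing on it with over 60 N is ramming.
- ramp_low (a point): Middle of the ramp's open low end, on the deck surface, 10 mm above the bench, 285 mm down the ramp from the stop face; axes as the stop's. The plain steel deck runs from here to the stop between two rails 8 mm high, 6 mm thick, inner faces 48 mm apart. The bearing rests on it by friction; pushing it up takes 3 to 12 N.
- guard_mouth (a point): Middle of the lower edge of the guard's clear roof, on its underside, 82 mm above the deck, 60 mm down the ramp from the stop face; axes as the stop's. The roof is carried by aluminium plates at y = +-31 to 35 mm that begin 15 mm farther down: a gripper on the housing cannot follow the bearing home. On the +y side outside lies a 54 mm motor, y to 127 mm, to 61 mm above the deck.
- switch_pivot (a point): Pivot of the toggle, 50 mm above the bench, centre of the top of the stand's grey switch box (60 x 55 mm), on the -y side of the ramp. z vertical, x level in the uphill direction, y across. The steel bat lever stands up from here, 44 mm long, 7 (root) to 11.5 mm (tip) thick, and swings in the x-z plane.
- toggle (a joint): Angle of the toggle lever, rad: 0 upright (off), +0.5 leaning uphill (forward), -0.5 leaning downhill (reverse). The narrow off position is within 0.12 of 0. No springs: the lever is stiff, stays where it is left, and takes about 3 to 4 N at the tip to move. It starts leaning uphill.
- housing_mid (a point): Bystander: brass grease nipple housing, a turned stepped piece 40 mm in diameter, 48 mm high, standing; the point is its centre.
- knob_mid (a point): Bystander: matte black timer knob, 48 mm in diameter, 30 mm high, lying flat; the point is its centre.
- float_mid (a point): Bystander: green glass float bulb, 60 mm in diameter, 68 mm high with its neck, standing; the point is its centre.
- stub_end (a point): Bystander, bolted down: dark cast-iron bench vise, 100 (x) x 215 mm (y), 118 mm high, gripping a level steel shaft stub (24 mm thick, 170 mm long along x, top at 127 mm). Point: the centre of the stub's end nearest the robot, 115 mm above the bench; the vise's middle is 70 mm from it along +x.
There are look-alikes about, which are no part of the job. Of the things shaped like the part that bears bearing_mid, the grey one is meant.

How it is judged:
By the outcome, as a careful person would: the job done as asked, in the order asked, and still so for the second after the job is handed in, with the robot touching nothing.
It also fails if it takes over 61 s, if anything falls off the work surface, if the arm or the gripper's body presses on something with over 40 N, if the wrist force passes 120 N, or if a joint passes its speed limit or range.

## Working session

There is one attempt and no reset: what is moved stays moved. The work goes in short steps, Python scripts to look and compute and a shell command to move; the robot and the scene stay as the last step left them, time stands still between calls to the robot, and variables do not carry over. Pictures are saved under pics/ and viewed, and the job is handed in when it is done.

```bash
mkdir -p pics; ls; python3 - <<'E'
from rig import readout,cams
import cv2
s=readout.get_state()
print({k:(v if not hasattr(v,'__len__') else [round(float(x),4) for x in v]) for k,v in s.items()})
import numpy as np
for n in ["scene","top","wrist"]:
    c=cams.calibration(n);print(n,c)
    p,d=cams.capture(n)
    cv2.imwrite(f"pics/{n}0.png",p[:,:,::-1]);np.savez(f"{n}0.npz",p=p,d=d,**{k:np.array(v) for k,v in c.items()})
E
```

```text
pics
{'clock': 0.0, 'qpos': [-1.2667, 0.6001, -0.0025, 1.6001, 0.0018, 0.9429, -0.0798], 'joint_vel': [0.0005, -0.0011, 0.0001, -0.0017, 0.0009, 0.0006, -0.0012], 'joint_efforts': [-0.0008, -77.6453, 1.5644, -25.802, 0.0122, 0.0089, 0.0], 'position': [0.2693, 0.6726, 0.2304], 'ee_rot': [0.0005, 0.8281, 0.5605, -0.0006], 'ft_force': [-0.4204, -0.481, -0.1949], 'moment': [-0.0264, 0.0119, 0.0585], 'finger_gap': 0.08530098678203907}
scene {'fx': 382.4899013488748, 'fy': 382.4899013488748, 'cx': 253.7654589770035, 'cy': 188.18889859466313, 'origin': array([ 1.18605741, -0.16853906,  0.70269831]), 'attitude': array([0.77719739, 0.35013602, 0.2212369 , 0.47373329])}
top {'fx': 375.02271070139847, 'fy': 375.02271070139847, 'cx': 256.17841338741243, 'cy': 198.78730382138303, 'origin': array([0.34481968, 0.15024628, 1.07484207]), 'attitude': array([ 0.70815151,  0.0795811 , -0.07428778, -0.6976171 ])}
wrist {'fx': 345.7019857386254, 'fy': 345.7019857386254, 'cx': 253.45065296727591, 'cy': 186.2736190800422, 'origin': array([0.20823459, 0.69740479, 0.3735255 ]), 'attitude': array([ 0.82061769, -0.10975161, -0.07361229,  0.55598778])}
```

View pics/scene0.png

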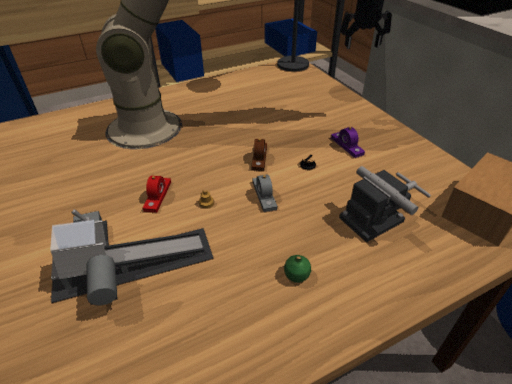

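View pics/top0.png

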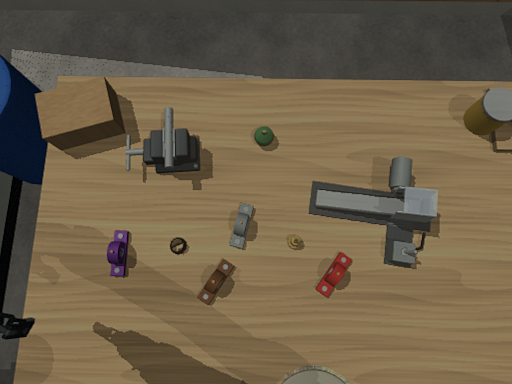

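View pics/wrist0.png

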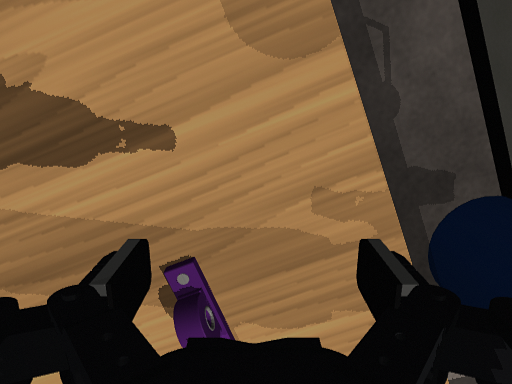

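The top view shows the grey bearing at about (241,225), the ramp running from (313,200) up to (435,210), and the switch box at (402,250). Next I'll take measurements.

```bash
cat > h.py <<'E'
import numpy as np,cv2
from scipy.spatial.transform import Rotation as R
def load(f):
    z=np.load(f);return z
def Rm(z):
    a=z['attitude'];return R.from_quat([a[1],a[2],a[3],a[0]]).as_matrix()
def cloud(z):
    d=z['d'];h,w=d.shape;v,u=np.mgrid[:h,:w]
    P=np.stack([(u-z['cx'])/z['fx']*d,-(v-z['cy'])/z['fy']*d,-d],-1)
    W=P@Rm(z).T+z['origin'];W[d==0]=np.nan;return W
def ray(z,u,v,h):
    u=np.asarray(u,float);v=np.asarray(v,float)
    r=np.stack([(u-z['cx'])/z['fx'],-(v-z['cy'])/z['fy'],-np.ones_like(u)],-1)@Rm(z).T
    o=z['origin'];t=(h-o[2])/r[...,2];return o+r*t[...,None]
def snap(n,tag):
    from rig import cams
    c=cams.calibration(n);p,d=cams.capture(n)
    np.savez(f"{n}{tag}.npz",p=p,d=d,**{k:np.array(v) for k,v in c.items()})
    return load(f"{n}{tag}.npz")
def crop(z,name,u0,u1,v0,v1,s):
    cv2.imwrite(f"pics/{name}.png",cv2.resize(z['p'][v0:v1,u0:u1,::-1],None,fx=s,fy=s,interpolation=cv2.INTER_CUBIC))
E
python3 - <<'E'
from h import *
t=load('top0.npz');s=load('scene0.npz')
crop(t,'tz1',300,450,145,275,5)
crop(s,'sz1',40,220,200,310,4)
crop(t,'tz2',190,310,100,260,3.7) if 0 else crop(t,'tz2',220,310,190,260,8)
W=cloud(t)
for n,(u,v) in dict(table=(350,330),low=(320,203),mid=(360,206),bearing=(241,225),roof=(420,200),box=(396,240),float=(264,136),brass=(295,242),knob=(178,245),motor=(400,170)).items(): print(n,W[v,u].round(4))
E
```

```text
table [ 0.2207 -0.1013 -0.0024]
low [ 0.571  -0.0251  0.0093]
mid [ 0.5596 -0.135   0.0296]
bearing [0.4955 0.1999 0.0613]
roof [ 0.5566 -0.2617  0.1314]
box [ 0.4676 -0.2403  0.0031]
float [0.7582 0.14   0.0522]
brass [0.4533 0.0514 0.0434]
knob [ 0.4443  0.3819 -0.0005]
motor [ 0.6467 -0.229   0.0977]
```

```bash
python3 - <<'E'
from h import *
W=cloud(load('scene0.npz'))
for u,v in [(40,180),(250,220),(190,250),(160,250),(75,237),(82,220),(77,213),(264,180)]: print((u,v),W[v,u].round(4))
E
```

```text
(40, 180) [ 0.1403 -0.3429 -0.0016]
(250, 220) [5.695e-01 1.247e-01 5.000e-04]
(190, 250) [ 0.6101 -0.0488  0.0221]
(160, 250) [ 0.5822 -0.1104  0.0265]
(75, 237) [ 0.5653 -0.2609  0.1322]
(82, 220) [ 0.4329 -0.2511  0.0553]
(77, 213) [ 0.433  -0.2549  0.0804]
(264, 180) [0.5107 0.1962 0.0622]
```

View pics/tz1.png

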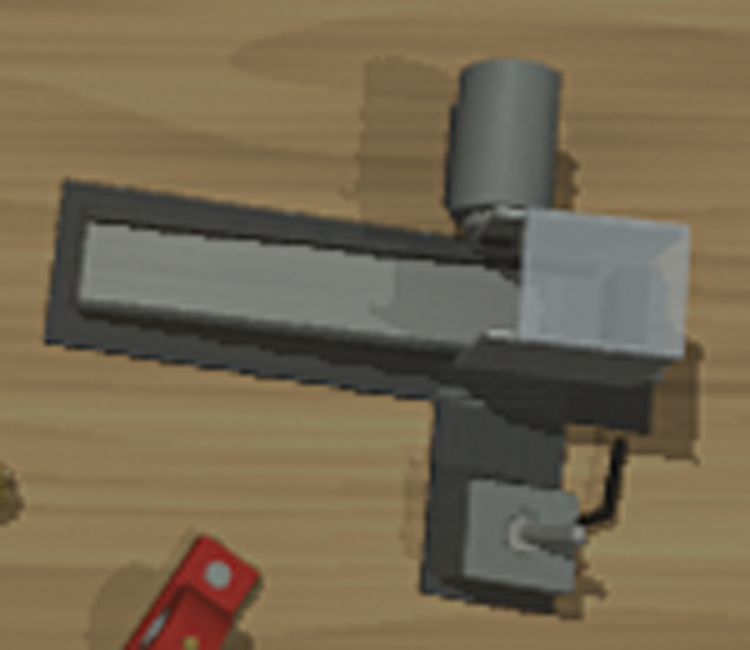

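View pics/sz1.png

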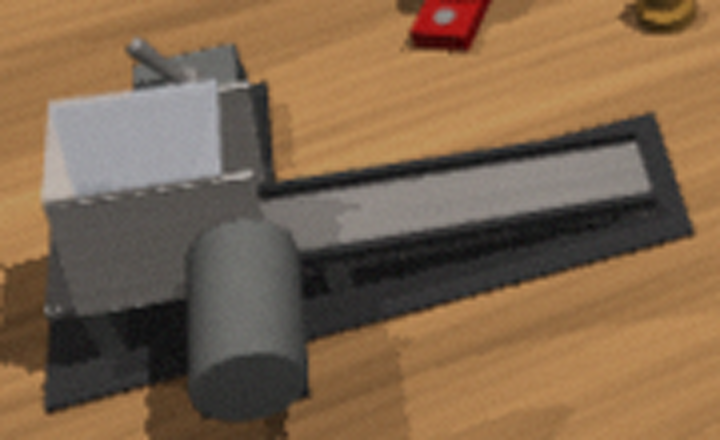

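View pics/tz2.png

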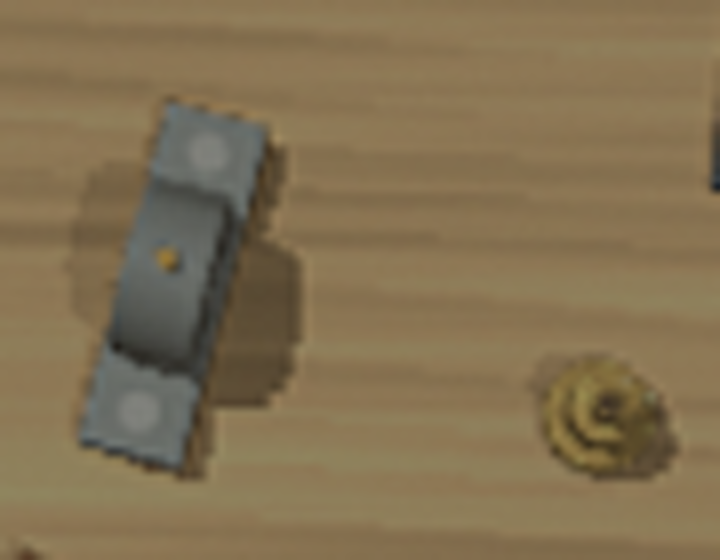

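The crops show three things. In the top crop the deck's low edge is at crop px (80,220)-(80,305), and the lever's root and tip are at (518,535) and (580,537). The bearing's foot corners are at crop px (165,100), (270,128), (190,470) and (80,440).

```bash
python3 - <<'E'
from h import *
t=load('top0.npz');s=load('scene0.npz')
def px(L,u0,v0,k): L=np.array(L,float); return (L[:,0]+.5)/k+u0-.5,(L[:,1]+.5)/k+v0-.5
u,v=px([(165,100),(270,128),(190,470),(80,440),(208,153),(138,412)],220,190,8)
B=ray(t,u,v,0.016);print('bearing corners',B.round(4).tolist());print('mean',B[:4].mean(0).round(4),B[4:].mean(0).round(4))
d=B[:2].mean(0)-B[2:4].mean(0);print('len',np.linalg.norm(d),'ang',np.degrees(np.arctan2(d[1],d[0])),'bolt ang',np.degrees(np.arctan2(*(B[4]-B[5])[[1,0]])))
# nipple
u,v=px([(167,258)],220,190,8);print('nipple',ray(t,u,v,0.068))
# deck
import itertools
Ps=[]
for z in (t,s):
    W=cloud(z);g=z['p'].astype(int)
    m=np.zeros(g.shape[:2],bool)
    if z is t: m[195:203,322:370]=1
    else:
        poly=np.array([(120,252),(195,240),(198,246),(125,258)]);mm=np.zeros(g.shape[:2],np.uint8);cv2.fillPoly(mm,[poly],1);m=mm>0
    P=W[m];P=P[~np.isnan(P).any(1)];c=P.mean(0);n=np.linalg.svd(P-c)[2][2];n*=np.sign(n[2])
    print('deck plane',c.round(4),n.round(4),'tilt',np.degrees(np.arccos(n[2])),'uphill az',np.degrees(np.arctan2(-n[1],-n[0])),np.abs((P-c)@n).max())
# table plane check
for z,(a,b,c_,d_) in ((t,(310,335,310,390)),(s,(200,260,140,170))):
    pass
# edges: rays to sloped plane iter
def deckray(z,u,v,c,n):
    r=ray(z,u,v,0.);o=z['origin'];d=r-o;tt=((c-o)@n)/(d@n);return o+d*tt[:,None]
W=cloud(t)
az=None
np.set_printoptions(suppress=True)
L=[(80,220),(78,305),(460,262),(455,345)]
u,v=px(L,300,145,5)
c=np.array([.57,-.025,.0095+.0]);
th=np.radians(8)
for a in (-95,-93,-90):
    ar=np.radians(a);n=np.array([-np.sin(th)*np.cos(ar),-np.sin(th)*np.sin(ar),np.cos(th)])
    c=ray(t,u[:2].mean(keepdims=True),v[:2].mean(keepdims=True),0.010)[0]
    D=deckray(t,u,v,c,n);e1=D[2]-D[0];e2=D[3]-D[1]
    print(a,c.round(4),D.round(4).tolist(),np.degrees(np.arctan2(e1[1],e1[0])),np.degrees(np.arctan2(e2[1],e2[0])),np.linalg.norm(D[0]-D[1]))
# box top corners / lever
L=[(470,478),(578,490),(575,592),(463,578),(518,535),(578,538)]
u,v=px(L,300,145,5)
P=ray(t,u,v,.05);print('box',P.round(4).tolist(),P[:4].mean(0).round(4))
print('tip at z .0886',ray(t,u[5:],v[5:],.0886))
# scene
L=[(653,115),(692,235)]
L=[(637,140),(652,190)];u,v=px(L,40,200,4);print('scene low edge',ray(s,u,v,.01).round(4))
L=[(140,45),(185,75),(132,65),(238,45),(245,80)];u,v=px(L,40,200,4);print('scene lever tip',ray(s,u[:1],v[:1],.0886),'root',ray(s,u[1:],v[1:],.05))
E
```

```text
bearing corners [[0.569, 0.2061, 0.016], [0.5592, 0.168, 0.016], [0.4363, 0.194, 0.016], [0.4462, 0.233, 0.016], [0.5498, 0.1901, 0.016], [0.4564, 0.2128, 0.016]]
mean [0.5027 0.2003 0.016 ] [0.5031 0.2015 0.016 ]
len 0.12568217176200036 ang -12.143643506826937 bolt ang -13.647408382847367
nipple [[0.50323013 0.20130432 0.068     ]]
deck plane [ 0.5828 -0.0966  0.0211] [0.062  0.1365 0.9887] tilt 8.61991637308307 uphill az -114.42468488655696 0.0051137039343312814
deck plane [ 0.5754 -0.1105  0.0229] [-0.0053  0.1416  0.9899] tilt 8.146239257862838 uphill az -87.84467209265061 0.004021541448779369
-95 [ 0.5882 -0.012   0.01  ] [[0.6137, -0.0131, 0.0098], [0.5629, -0.011, 0.0102], [0.5848, -0.2225, 0.0395], [0.5371, -0.2169, 0.0393]] -97.8598510041511 -97.13296418053042 0.0508512498760005
-93 [ 0.5882 -0.012   0.01  ] [[0.6137, -0.0131, 0.01], [0.5629, -0.011, 0.01], [0.5848, -0.2225, 0.0396], [0.5372, -0.2169, 0.0391]] -97.85482118485113 -97.12961934637826 0.050792834241962334
-90 [ 0.5882 -0.012   0.01  ] [[0.6136, -0.0131, 0.0101], [0.563, -0.011, 0.0099], [0.5848, -0.2225, 0.0396], [0.5372, -0.217, 0.0388]] -97.84244054255646 -97.12062877237447 0.05070768449661376
box [[0.4616, -0.2167, 0.05], [0.4559, -0.2749, 0.05], [0.401, -0.2692, 0.05], [0.4075, -0.2095, 0.05], [0.431, -0.2407, 0.05], [0.4299, -0.273, 0.05]] [ 0.4315 -0.2426  0.05  ]
tip at z .0886 [[ 0.42671743 -0.25702061  0.0886    ]]
scene low edge [[ 0.5644 -0.0112  0.01  ]
 [ 0.6054 -0.0174  0.01  ]]
scene lever tip [[ 0.43298965 -0.2576199   0.0886    ]] root [[ 0.42539763 -0.24264741  0.05      ]
 [ 0.40159675 -0.26991495  0.05      ]
 [ 0.41374721 -0.20962973  0.05      ]
 [ 0.44651554 -0.21130459  0.05      ]]
```

Estimates so far: bearing at (0.503, 0.201) with its foot axis at about -13°, uphill azimuth about -97.5°, pivot at (0.4315, -0.2426). I'll swing around past the bearing, look from the wrist, then go on to the switch.

```bash
python3 - <<'E'
from h import *
z=load('wrist0.npz')
print(ray(z,[256,256,256,200],[50,192,320,300],0.016).round(3), 'TCP .269 .673')
E
python3 -m handwheel '[2.9,-4.6,0,2,0, 2.9,-4.6,0,2,0, 2.9,-4.6,0,2,0, 2.9,-4.6,0,2,0, 2.9,-4.6,0,1,0, 2.9,-4.6,0,0,0, 2.9,-4.6,0,0,0, 2.9,-4.6,0,0,0, 0,0,0,0,0]'
```

```text
[[0.172 0.714 0.016]
 [0.305 0.661 0.016]
 [0.453 0.602 0.016]
 [0.404 0.551 0.016]] TCP .269 .673
clock: 1.27
position: [0.5041, 0.3001, 0.2312]
ee_rot: [0.001, 0.784, 0.621, -0.0]
ft_force: [0.4, 0.6, 0.2]
finger_gap: 0.0856
```

```bash
python3 -m handwheel '[0,-5,0,0,0, 0,-5,0,0,0, 0,0,0,0,0]'; python3 - <<'E'
from h import *
z=snap('wrist','1');cv2.imwrite('pics/wrist1.png',z['p'][:,:,::-1])
E
```

```text
clock: 1.65
position: [0.5011, 0.2017, 0.2313]
ee_rot: [0.0, 0.783, 0.622, -0.001]
ft_force: [-0.6, 1.6, -0.4]
finger_gap: 0.0851
```

View pics/wrist1.png

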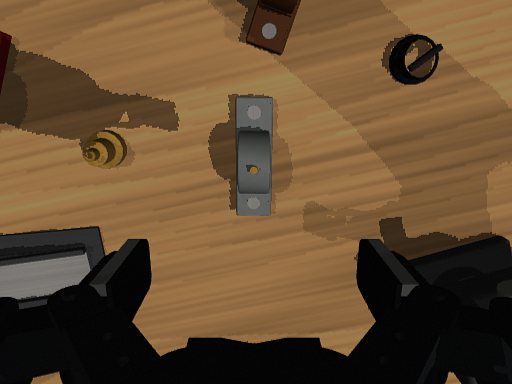

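The wrist view shows the grey bearing with its bolts at (254,112) and (254,204), and its foot spanning u 236-272, v 97-215.

```bash
python3 - <<'E'
from h import *
z=load('wrist1.npz')
P=ray(z,[236,272,236.5,271.5,254,254],[97,97,215.5,215.5,112,204],0.016)
print(P.round(4).tolist(),P[:4].mean(0),P[4:].mean(0))
e=P[2:4].mean(0)-P[:2].mean(0);print(np.linalg.norm(e),np.degrees(np.arctan2(e[1],e[0])))
e=P[5]-P[4];print(np.linalg.norm(e),np.degrees(np.arctan2(e[1],e[0])))
E
python3 -m handwheel '[1.5,-6,0,0,0, 1.5,-6,0,0,0, 1.5,-6,0,0,0, -0.5,-6,0,1,0, -2,-5.8,0,1,0, -3,-5.2,0,1,0, -3,-5.2,0,1,0, 0,0,0,0,0]'; python3 - <<'E'
from h import *
z=snap('wrist','2');cv2.imwrite('pics/wrist2.png',z['p'][:,:,::-1])
E
```

```text
[[0.4372, 0.1982, 0.016], [0.4454, 0.2334, 0.016], [0.5598, 0.1687, 0.016], [0.5685, 0.2062, 0.016], [0.4556, 0.2125, 0.016], [0.5512, 0.1904, 0.016]] [0.50272799 0.20162422 0.016     ] [0.50343917 0.20146143 0.016     ]
0.12611975299379555 -13.015106832849847
0.09809871011519707 -13.01501895933935
clock: 2.7
position: [0.4599, -0.1997, 0.2313]
ee_rot: [0.0, 0.761, 0.649, -0.0]
ft_force: [0.7, 0.2, 0.5]
finger_gap: 0.0854
```

View pics/wrist2.png

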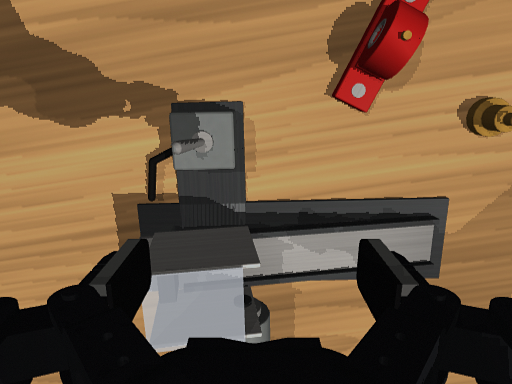

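The wrist view shows the box top spanning u 172-235, v 112-170, the lever root at (205,142), and the deck's low end at u≈435, v 223-262.

```bash
python3 - <<'E'
from h import *
z=load('wrist2.npz')
crop(z,'w2a',150,260,90,185,7);crop(z,'w2b',240,460,185,290,3.6)
P=ray(z,[172,235,234.5,173,205],[112,112,170,170.5,142],0.05)
print(P.round(4).tolist(),P[:4].mean(0).round(4))
P=ray(z,[139,448],[205,197],[0.0,0.0]);e=P[0]-P[1];print('base edge',P.round(4).tolist(),np.degrees(np.arctan2(e[1],e[0])))
E
```

```text
[[0.4001, -0.266, 0.05], [0.4093, -0.2088, 0.05], [0.4629, -0.2186, 0.05], [0.4541, -0.277, 0.05], [0.432, -0.2414, 0.05]] [ 0.4316 -0.2426  0.05  ]
base edge [[0.4964, -0.3376, 0.0], [0.5422, 0.0099, 0.0]] -97.50736280957672
```

View pics/w2a.png

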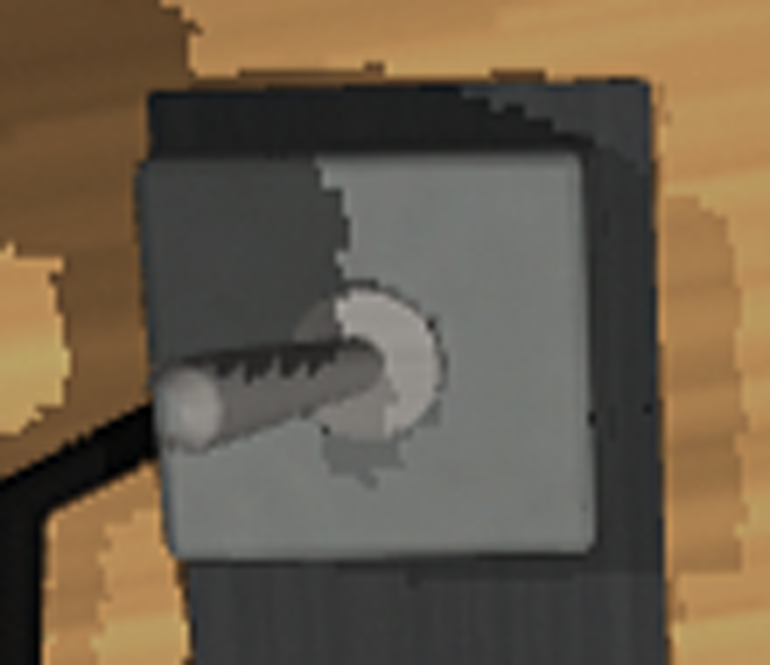

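View pics/w2b.png

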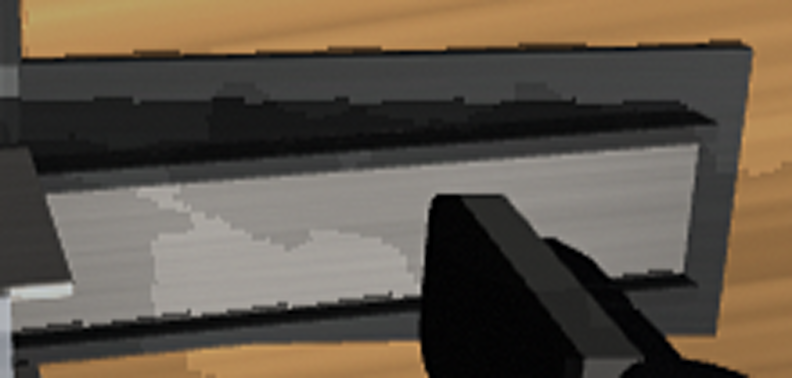

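```bash
python3 - <<'E'
from h import *
z=load('wrist2.npz')
print(ray(z,[434.4,431.7],[224.7,261.4],0.010).round(4))
E
python3 -m handwheel '[-1.4,-2.1,0,0.8,0, -1.4,-2.2,0,0.8,0, 0,0,-4,0,0, 0,0,-4,0,0, 0,0,-4,0,0, 0,0,-3,0,0, 0,0,0,0,0]' 20
```

```text
[[ 0.5688 -0.0109  0.01  ]
 [ 0.6142 -0.015   0.01  ]]
clock: 3.62
position: [0.4343, -0.2373, 0.0794]
ee_rot: [-0.002, 0.749, 0.663, -0.0]
ft_force: [-0.5, 0.5, -0.3]
finger_gap: 0.0855
```

```bash
python3 -m handwheel '[-0.2,-0.5,-1.7,-0.5,0, 0,0,0,0,0, 0,0,0,0,0]'; 
```

```text
clock: 4.0
position: [0.4325, -0.2444, 0.0653]
ee_rot: [0.001, 0.753, 0.658, 0.0]
ft_force: [-0.1, 0.6, -0.0]
finger_gap: 0.0853
```

```bash
python3 -m handwheel '[0,0.2,-0.3,0,0, 0,0,0,0,0.5, 0,0,0,0,0.7, 0,0,0,0,0.9, 0,0,0,0,1, 0,0,0,0,1, 0,0,0,0,1, 0,0,0,0,1]' 20
```

```text
clock: 5.0
position: [0.4318, -0.2443, 0.0617]
ee_rot: [0.001, 0.754, 0.657, -0.0]
ft_force: [-0.4, -4.3, 4.9]
finger_gap: 0.0098
```

```bash
python3 -m handwheel '[0,0.2,0,0,1, 0,0,0,0,1, 0,0,0,0,0.4, 0,0,0,0,0.3, 0,0,5,0,0, 0,0,5,0,0, 0,0,5,0,0, 2.5,4,1.5,0,0, 0,0,0,0,0]'; python3 - <<'E'
from h import *
z=snap('wrist','3');crop(z,'w3',120,320,60,220,4)
t=snap('top','3');crop(t,'t3',370,450,220,275,8)
E
```

```text
clock: 6.12
position: [0.4587, -0.198, 0.2277]
ee_rot: [0.001, 0.751, 0.66, 0.001]
ft_force: [-0.5, -1.4, 0.2]
finger_gap: 0.0852
```

View pics/w3.png

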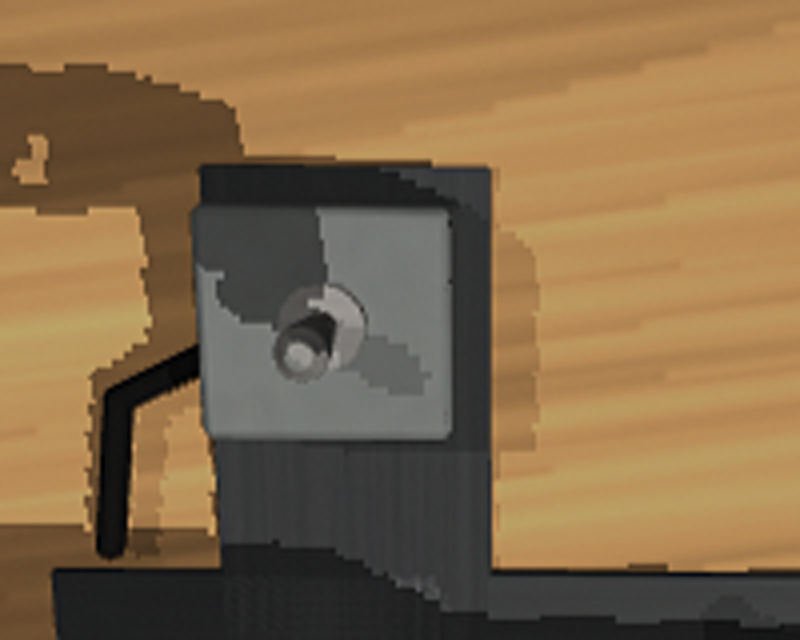

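View pics/t3.png

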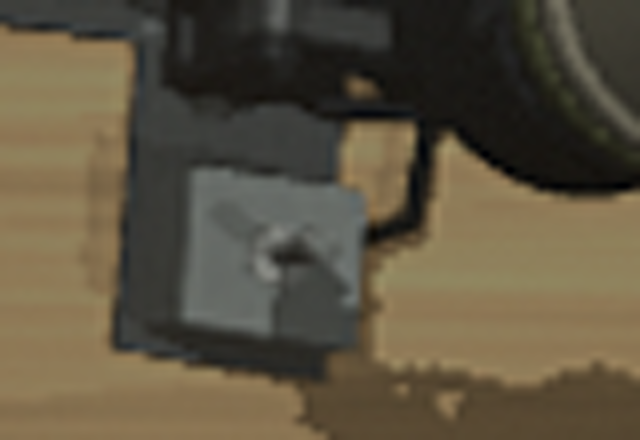

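The tip is now at wrist px (195,147.5) and top px about (406.3,251.6). I'll check the lever angle from these.

```bash
python3 - <<'E'
from h import *
z=load('wrist3.npz');t=load('top3.npz')
def q(L,u0,v0,k):
    L=np.array(L,float);return (L[:,0]+.5)/k+u0-.5,(L[:,1]+.5)/k+v0-.5
u,v=q([(300,352)],120,60,4);T=ray(z,u,v,.094)[0]
u,v=q([(193,207),(450,207),(453,438),(208,438)],120,60,4);B=ray(z,u,v,.05);c=B.mean(0)
up=np.array([np.cos(np.radians(-97.5)),np.sin(np.radians(-97.5))])
for p in (c[:2],np.array([.4316,-.2426])): print(T.round(4),p.round(4),'uphill off',((T[:2]-p)@up).round(4),'rad',((T[:2]-p)@up)/.044)
u,v=q([(290,255),(272,252)],370,220,8);print(ray(t,u[:1],v[:1],.094),ray(t,u[1:],v[1:],.05))
p=np.array([.4316,-.2426]);print(((ray(t,u[:1],v[:1],.094)[0][:2]-p)@up)/.044)
E
```

```text
[ 0.4303 -0.2419  0.094 ] [ 0.4308 -0.2431] uphill off -0.0011 rad -0.0260708331963732
[ 0.4303 -0.2419  0.094 ] [ 0.4316 -0.2426] uphill off -0.0005 rad -0.011997042048551426
[[ 0.42786558 -0.23066808  0.094     ]] [[ 0.43250909 -0.24174605  0.05      ]]
-0.2577818927001368
```

The wrist ray puts the lever at about -0.02 rad, so it's upright. I'll recheck it from the top once the arm is out of the way. Next, pick up the bearing.

```bash
python3 -m handwheel '[0.6,5.7,0,-1,0, 0.6,5.7,0,-1,0, 0.6,5.7,0,-1,0, 0.6,5.7,0,-1,0, 0.6,5.7,0,-1,0, 0.7,5.7,0,-0.5,0, 0.7,5.7,0,0,0, 0,0,-5,0,0, 0,0,-5,0,0, 0,0,0,0,0, 0,0,0,0,0]'; python3 - <<'E'
from h import *
t=snap('top','4');crop(t,'t4',370,450,220,275,8)
z=load('top4.npz')
E
```

```text
clock: 7.6
position: [0.5009, 0.1974, 0.127]
ee_rot: [0.0, 0.784, 0.621, -0.0]
ft_force: [1.3, 0.3, 1.1]
finger_gap: 0.0852
```

View pics/t4.png

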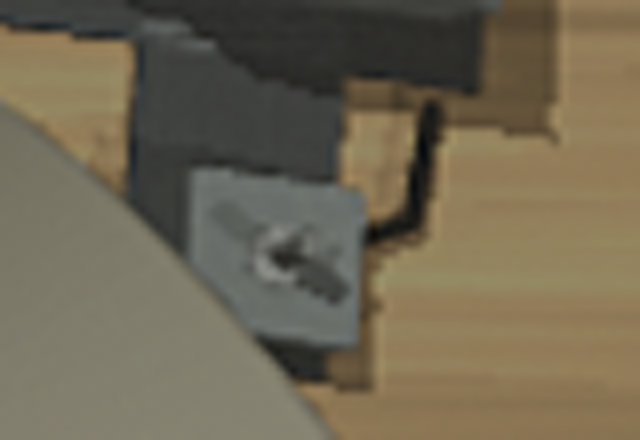

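```bash
python3 -m handwheel '[0.2,0.3,-4,0,0, 0,0,-4,0,0, 0,0,-2,0,0, 0,0,0,0,0, 0,0,0,0,0.4, 0,0,0,0,0.6, 0,0,0,0,0.8, 0,0,0,0,1, 0,0,0,0,1, 0,0,0,0,1]' 30
```

```text
clock: 8.9
position: [0.5029, 0.2011, 0.0272]
ee_rot: [0.0, 0.784, 0.621, 0.001]
ft_force: [-0.9, -1.7, 8.5]
finger_gap: 0.0296
```

```bash
python3 -m handwheel '[0,0,3,0,1, 0,0,5,0,1, 0,0,5,0,1, 0.8,-3,0,-8.5,1, 0.8,-3,0,-8.5,1, 0.8,-3,0,-8.5,1, 0.8,-3,0,-8.5,1, 0.8,-3,0,-8.5,1, 0.8,-3,0,-8.5,1, 0.8,-3,0,-8.5,1, 0.8,-3,0,-8.5,1, 0.6,-2.4,0,-8.5,1, 0.6,-2.3,0,-8,1, 0,0,0,0,1, 0,0,0,0,1]'; python3 - <<'E'
from h import *
z=snap('wrist','5');cv2.imwrite('pics/wrist5.png',z['p'][:,:,::-1])
z=snap('scene','5');crop(z,'s5',40,240,130,320,3)
E
```

```text
clock: 10.78
position: [0.5778, -0.0852, 0.1559]
ee_rot: [-0.0, 0.998, -0.066, -0.001]
ft_force: [-0.1, 0.8, -5.6]
finger_gap: 0.0301
```

View pics/wrist5.png

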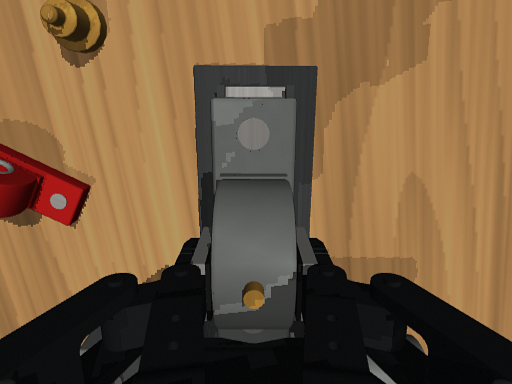

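View pics/s5.png

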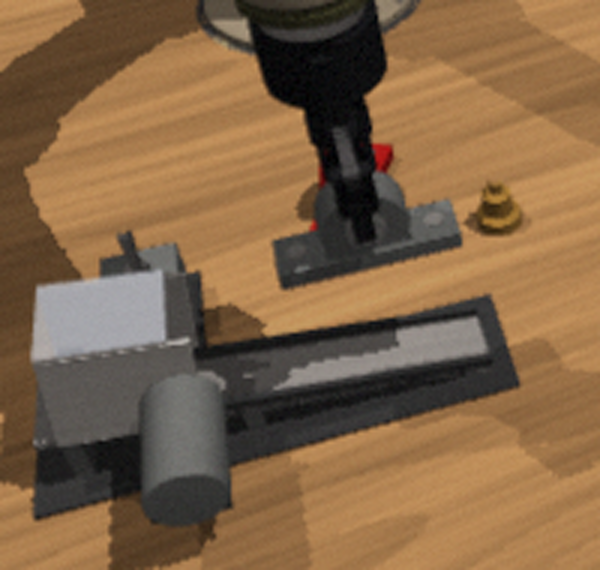

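The wrist view shows the deck's low edge at v≈86, u 226-286, the base plate's low edge at u 194-317, v 66, and the held foot's end at u 213-296, v 98. The foot is centred over the ramp.

```bash
python3 - <<'E'
from h import *
z=load('wrist5.npz')
crop(z,'w5',180,330,55,255,3)
a=ray(z,[226,286],[86,86],.010);b=ray(z,[194,317],[66,66],0.006);c=ray(z,[213,296],[98,98],.146)
for n,x in (('deck',a),('plate',b),('foot',c)):
    e=x[1]-x[0];print(n,x.round(4).tolist(),x.mean(0).round(4),np.linalg.norm(e).round(4),np.degrees(np.arctan2(e[1],e[0])))
e=ray(z,[194,200],[66,240],.006)[1]-ray(z,[194,200],[66,240],.006)[0];print(np.degrees(np.arctan2(e[1],e[0])))
e=ray(z,[317,311],[66,230],.006);e=e[1]-e[0];print(np.degrees(np.arctan2(e[1],e[0])))
c=ray(z,[212.5,211,296,298],[98,330,98,330],.146);print(c.round(4).tolist())
E
```

```text
deck [[0.5655, -0.0116, 0.01], [0.6132, -0.018, 0.01]] [ 0.5894 -0.0148  0.01  ] 0.0482 -7.573377922347681
plate [[0.5421, 0.0071, 0.006], [0.6399, -0.0059, 0.006]] [0.591  0.0006 0.006 ] 0.0987 -7.577379239640872
foot [[0.5693, -0.0196, 0.146], [0.6046, -0.0243, 0.146]] [ 0.587  -0.0219  0.146 ] 0.0356 -7.5709208895007905
-98.05885391007939
-97.03520416396839
[[0.5691, -0.0196, 0.146], [0.5495, -0.1341, 0.146], [0.6046, -0.0243, 0.146], [0.594, -0.1399, 0.146]]
```

View pics/w5.png

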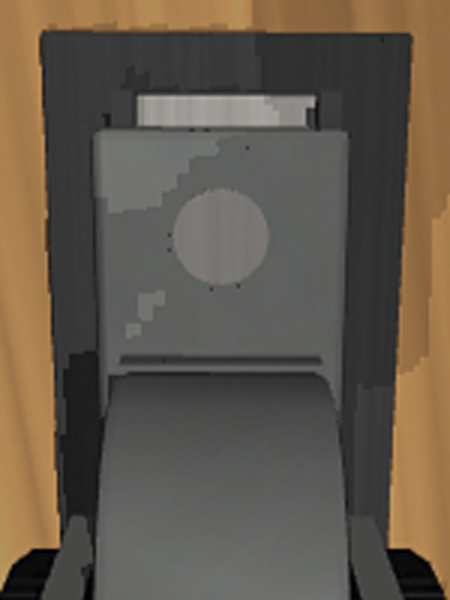

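```bash
python3 -m handwheel '[0,-1,-3,0,1, 0,0,-3,0,1, 0,0,-2,0,1, 0,0,-1,0,1, 0,0,0,0,1, 0,0,0,0,1]'; python3 - <<'E'
from h import *
z=snap('wrist','6');cv2.imwrite('pics/wrist6.png',z['p'][:,:,::-1])
E
```

```text
clock: 11.62
position: [0.579, -0.0959, 0.067]
ee_rot: [0.0, 0.998, -0.067, 0.001]
ft_force: [-0.4, 0.1, -5.5]
finger_gap: 0.0297
```

View pics/wrist6.png

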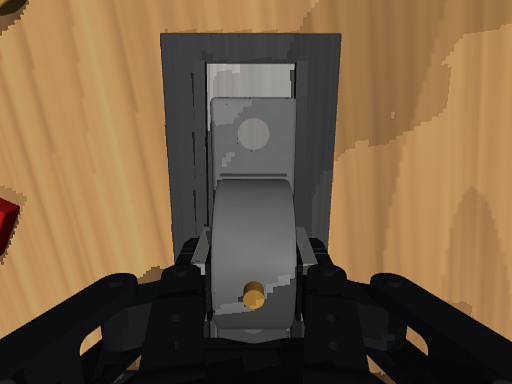

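```bash
python3 - <<'E'
from h import *
z=load('wrist6.npz')
a=ray(z,[207,295],[64,64],.010);c=ray(z,[212,296],[98,98],.057)
up=np.array([np.cos(np.radians(-97.5)),np.sin(np.radians(-97.5))]);ac=np.array([-up[1],up[0]])
print(a.round(4),c.round(4))
print('lateral deck',a[:,:2]@ac,'foot',c[:,:2]@ac,'along',(c[:,:2]-a[:,:2])@up)
E
```

```text
[[ 0.565  -0.012   0.01  ]
 [ 0.6127 -0.0184  0.01  ]] [[ 0.5702 -0.0302  0.057 ]
 [ 0.6059 -0.035   0.057 ]]
lateral deck [0.56174025 0.60989171] foot [0.56926263 0.60530566] along [0.01735817 0.01733056]
```

```bash
python3 -m handwheel '[-0.1,0,-0.6,0,1, 0,0,-0.3,0,1, 0,0.15,-0.3,0,1, 0,0,0,0,1]' 20;python3 -m handwheel '[0,0.15,-0.3,0,1, 0,0,0,0,1]'
```

```text
clock: 12.18
position: [0.5774, -0.0937, 0.0543]
ee_rot: [-0.0, 0.998, -0.067, -0.0]
ft_force: [-1.0, 4.9, 1.6]
finger_gap: 0.0294
clock: 12.42
position: [0.5777, -0.092, 0.0514]
ee_rot: [-0.0, 0.998, -0.067, 0.0]
ft_force: [-0.4, 5.6, 2.0]
finger_gap: 0.0295
```

```bash
python3 -m handwheel '[0,0.2,-0.2,0,1, 0,0.1,-0.2,0,1, 0,0,0,0,1]'; python3 - <<'E'
from h import *
z=snap('scene','7');crop(z,'s7',40,240,130,320,3)
z=snap('wrist','7');crop(z,'w7',130,360,0,300,2)
E
```

```text
clock: 12.8
position: [0.5779, -0.0899, 0.048]
ee_rot: [-0.0, 0.998, -0.067, 0.001]
ft_force: [-1.9, 4.2, 10.4]
finger_gap: 0.0298
```

View pics/s7.png

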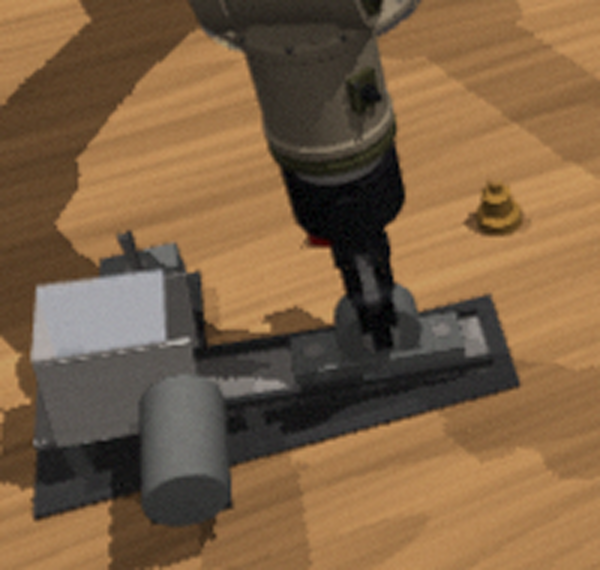

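View pics/w7.png

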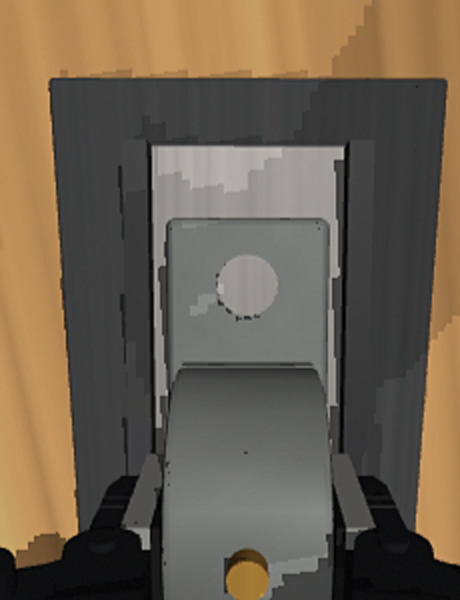

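The foot sits centred between the rails. Release and lift.

```bash
python3 -m handwheel '[0,0,0,0,0.8, 0,0,0,0,0.5, 0,0,0,0,0.1, 0,0,0,0,0, 0,0,0,0,0, 0,0,5,0,0, 0,0,5,0,0, 0,0,0,0,0.5]'; python3 - <<'E'
from h import *
z=snap('scene','8');crop(z,'s8',40,240,130,320,3)
z=snap('wrist','8');crop(z,'w8',130,360,0,300,2)
E
```

```text
clock: 13.9
position: [0.5794, -0.0904, 0.1507]
ee_rot: [0.0, 0.998, -0.067, 0.003]
ft_force: [0.3, -0.4, -0.8]
finger_gap: 0.0699
```

View pics/s8.png

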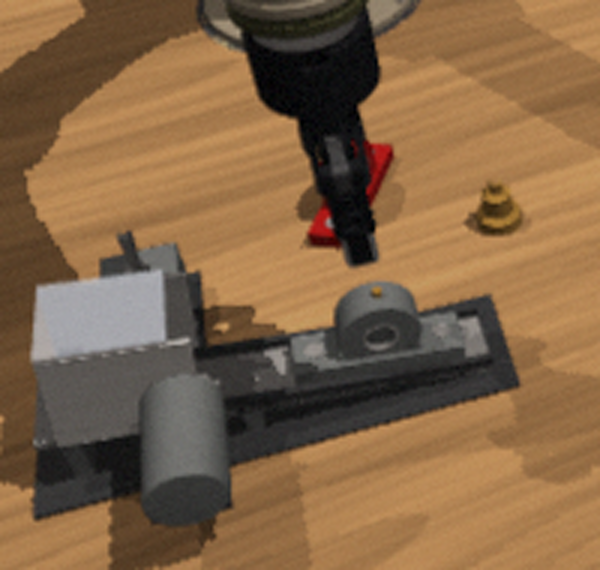

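View pics/w8.png

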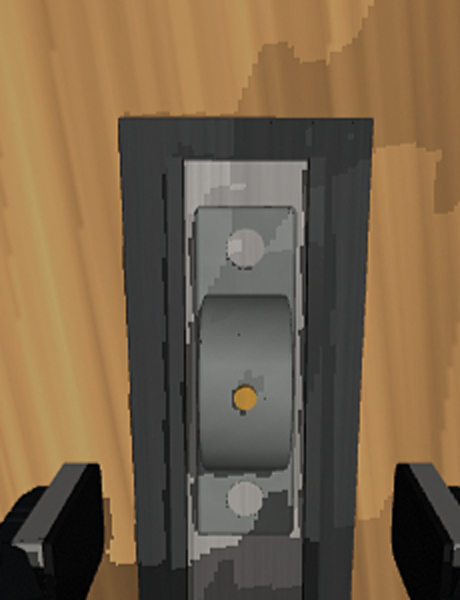

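The bearing lies flat and centred, with the foot's low end at wrist px v≈103.5 and u 228-278. I'll locate it for the push.

```bash
python3 - <<'E'
from h import *
z=load('wrist8.npz')
up=np.array([np.cos(np.radians(-97.5)),np.sin(np.radians(-97.5))]);ac=np.array([-up[1],up[0]])
d=ray(z,[130+184/2,130+308/2],[80,80],.010)
f=ray(z,[130+195/2,130+295/2],[103.5,103.5],.0285)
f2=ray(z,[130+196/2,130+294/2],[267,267],.0455)
for n,x in (('deck',d),('low',f),('high',f2)): print(n,x.mean(0).round(4),'lat',(x[:,:2]@ac).round(4),'s',((x.mean(0)-d.mean(0))[:2]@up).round(4))
L=d.mean(0)[:2];print(L)
for s in (-.03,0,.1,.147,.158): print(s,(L+up*s*np.cos(np.radians(8))).round(4),.010+s*np.sin(np.radians(8)))
E
```

```text
deck [ 0.5889 -0.015   0.01  ] lat [0.5617 0.61  ] s 0.0
low [ 0.5862 -0.0321  0.0285] lat [0.5669 0.6039] s 0.0173
high [ 0.5695 -0.1558  0.0455] lat [0.5656 0.6042] s 0.1422
[ 0.58893657 -0.0150184 ]
-0.03 [0.5928 0.0144] 0.005824806971198037
0 [ 0.5889 -0.015 ] 0.01
0.1 [ 0.576  -0.1132] 0.023917310096006547
0.147 [ 0.5699 -0.1593] 0.030458445841129618
0.158 [ 0.5685 -0.1701] 0.03198934995169034
```

```bash
python3 -m handwheel '[0.4,3.3,0,0,1, 0.4,3.3,0,0,1, 0.4,3.4,0,0,1, 0,0,-4,0,1, 0,0,-4,0,1, 0,0,-3,0,1, 0,0,-1.5,0,1, 0,0,0,0,1, 0,0,0,0,1]' 60
```

```text
clock: 15.12
position: [0.5899, 0.0099, 0.0229]
ee_rot: [-0.0, 0.998, -0.067, 0.0]
ft_force: [-0.6, -0.5, 0.8]
finger_gap: -0.0002
```

```bash
python3 -m handwheel '[0,-1,-0.3,0,1, -0.1,-0.8,0,0,1, -0.1,-0.5,0.05,0,1, -0.1,-0.5,0.1,0,1, 0,-0.5,0.05,0,1, 0,0,0,0,1]'; python3 - <<'E'
from h import *
z=snap('wrist','9');crop(z,'w9',130,380,0,300,2)
z=snap('scene','9');crop(z,'s9',40,240,130,320,3)
E
```

```text
clock: 15.88
position: [0.5866, -0.0228, 0.0214]
ee_rot: [-0.0, 0.998, -0.067, 0.0]
ft_force: [-0.5, 0.6, 1.3]
finger_gap: 0.0002
```

View pics/s9.png

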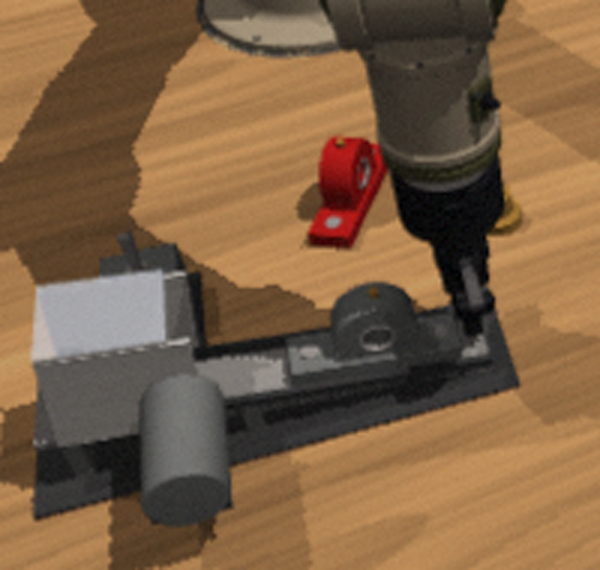

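```bash
python3 -m handwheel '[0,-0.5,0,0,1, 0,-0.5,0.05,0,1, -0.1,-1,0.1,0,1, -0.1,-1,0.15,0,1, 0,0,0,0,1]'; python3 -m handwheel '[-0.1,-1,0.15,0,1, -0.2,-1,0.15,0,1, -0.1,-1,0.1,0,1, -0.1,-1,0.15,0,1]'
```

```text
clock: 16.6
position: [0.585, -0.0527, 0.0247]
ee_rot: [-0.0, 0.998, -0.067, 0.001]
ft_force: [1.4, 2.6, 3.2]
finger_gap: 0.0
clock: 17.1
position: [0.5799, -0.091, 0.03]
ee_rot: [-0.001, 0.998, -0.066, 0.0]
ft_force: [0.5, 8.2, 5.1]
finger_gap: 0.0001
```

```bash
python3 -m handwheel '[-0.1,-1,0.15,0,1, -0.1,-1,0.1,0,1, -0.2,-1,0.15,0,1, -0.1,-1,0.15,0,1, 0,0,0,0,1]'; python3 - <<'E'
from h import *
z=snap('wrist','10');cv2.imwrite('pics/w10.png',z['p'][:,:,::-1])
z=snap('scene','10');crop(z,'s10',40,240,130,320,3)
E
```

```text
clock: 17.73
position: [0.5746, -0.133, 0.0354]
ee_rot: [-0.0, 0.998, -0.067, 0.0]
ft_force: [0.7, 1.1, 1.9]
finger_gap: -0.0002
```

View pics/s10.png

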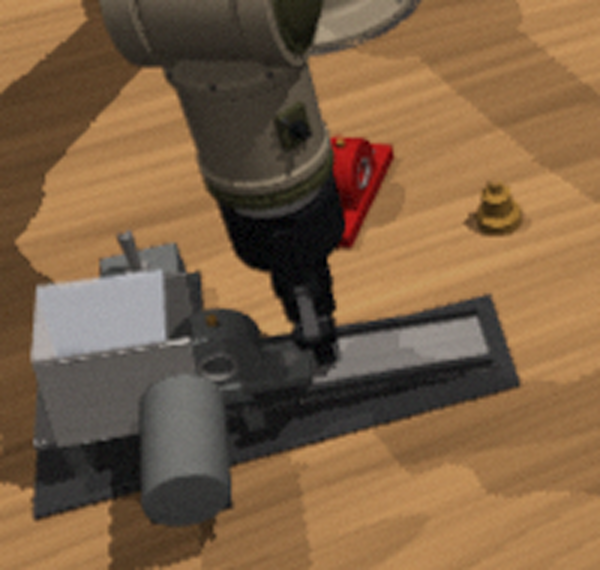

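View pics/w10.png

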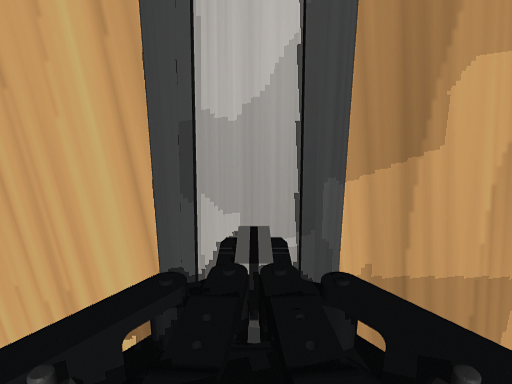

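```bash
python3 -m handwheel '[-0.1,-0.5,0.1,0,1, -0.05,-0.5,0.05,0,1, -0.1,-0.5,0.1,0,1, 0,0,0,0,1]';  python3 -m handwheel '[0,-0.2,0.05,0,1, 0,-0.2,0,0,1, 0,0,0,0,1]'
```

```text
clock: 18.32
position: [0.5716, -0.1493, 0.0378]
ee_rot: [0.001, 0.998, -0.068, -0.0]
ft_force: [0.6, 1.1, 0.6]
finger_gap: -0.0
clock: 18.7
position: [0.572, -0.1517, 0.0383]
ee_rot: [-0.0, 0.998, -0.067, -0.0]
ft_force: [0.1, 3.2, -0.1]
finger_gap: -0.0002
```

```bash
python3 -m handwheel '[0,-0.2,0.05,0,1, 0,0,0,0,1]';  python3 -m handwheel '[0,-0.1,0,0,1, 0,0,0,0,1]';python3 -m handwheel '[0,-0.1,0,0,1, 0,0,0,0,1]'; python3 - <<'E'
from h import *
z=snap('scene','11');crop(z,'s11',40,170,170,310,4)
z=snap('top','11');crop(z,'t11',330,450,150,240,6)
E
```

```text
clock: 18.95
position: [0.572, -0.1543, 0.0388]
ee_rot: [0.0, 0.998, -0.067, 0.0]
ft_force: [-0.6, 2.3, -1.9]
finger_gap: 0.0001
clock: 19.2
position: [0.572, -0.1549, 0.0388]
ee_rot: [-0.0, 0.998, -0.067, 0.0]
ft_force: [0.0, 2.5, -1.0]
finger_gap: -0.0004
clock: 19.45
position: [0.5721, -0.1557, 0.0389]
ee_rot: [-0.0, 0.998, -0.067, 0.0]
ft_force: [0.4, 5.2, 0.4]
finger_gap: -0.0
```

View pics/s11.png

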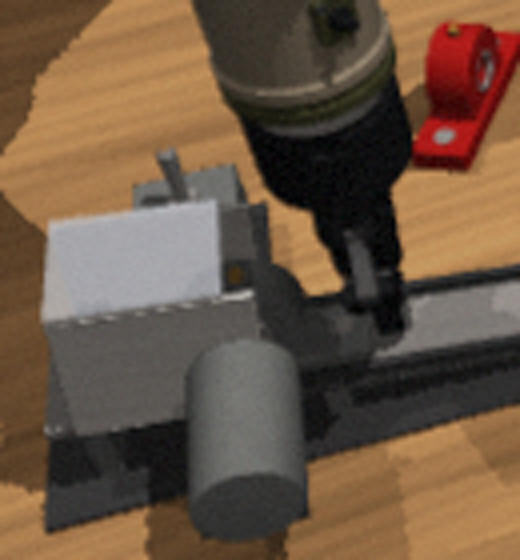

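View pics/t11.png

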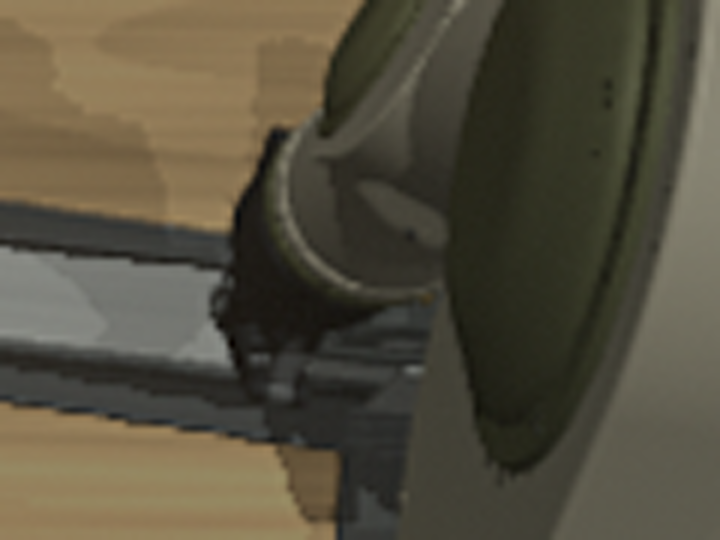

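```bash
for i in 1; do python3 -m handwheel '[0,-0.1,0,0,1, 0,0,0,0,1]'; done; python3 -m handwheel '[0,-0.1,0,0,1, 0,0,0,0,1]'; python3 -m handwheel '[0,-0.1,0.03,0,1, 0,0,0,0,1]'
```

```text
clock: 19.8
position: [0.5722, -0.1565, 0.0389]
ee_rot: [-0.0, 0.998, -0.067, 0.0]
ft_force: [0.1, 5.1, 1.9]
finger_gap: -0.0003
clock: 20.05
position: [0.5722, -0.1573, 0.039]
ee_rot: [-0.0, 0.998, -0.067, 0.0]
ft_force: [1.2, 6.8, 3.4]
finger_gap: 0.0001
clock: 20.3
position: [0.5722, -0.1577, 0.0391]
ee_rot: [-0.001, 0.998, -0.067, -0.0]
ft_force: [1.3, 7.7, 1.9]
finger_gap: -0.0004
```

```bash
python3 -m handwheel '[0,-0.1,0,0,1, 0,0,0,0,1]'; python3 -m handwheel '[0,-0.1,0.03,0,1, 0,0,0,0,1]'; python3 -m handwheel '[0,-0.1,0,0,1, 0,0,0,0,1]'
```

```text
clock: 20.55
position: [0.5722, -0.1578, 0.0391]
ee_rot: [-0.001, 0.998, -0.066, -0.0]
ft_force: [0.9, 11.1, 2.8]
finger_gap: 0.0
clock: 20.8
position: [0.5721, -0.1579, 0.0392]
ee_rot: [-0.002, 0.998, -0.066, -0.001]
ft_force: [2.2, 12.6, 1.2]
finger_gap: -0.0001
clock: 21.05
position: [0.5721, -0.1579, 0.0392]
ee_rot: [-0.002, 0.998, -0.066, -0.001]
ft_force: [1.5, 15.1, 2.3]
finger_gap: -0.0001
```

```bash
python3 -m handwheel '[0,-0.1,0,0,1, 0,-0.1,0,0,1, 0,0,0,0,1]'; python3 -m handwheel '[0,0.5,0,0,1, 0.1,1,0,0,1, 0.2,1.5,0,0,1, 0.3,2.5,1,0,1, 0,0,4,0,1, 0,0,5,0,1, 0,4,5,0,0.5, 0,5,2,0,0, -3,5,0,0,0, 0,0,0,0,0]'; python3 - <<'E'
from h import *
z=snap('scene','12');crop(z,'s12',40,170,170,310,4)
z=snap('top','12');crop(z,'t12',330,450,150,270,5);cv2.imwrite('pics/top12.png',z['p'][:,:,::-1])
E
```

```text
clock: 21.42
position: [0.5721, -0.158, 0.0391]
ee_rot: [-0.003, 0.998, -0.065, -0.001]
ft_force: [2.2, 20.4, 3.5]
finger_gap: 0.0002
clock: 22.68
position: [0.5459, 0.035, 0.2082]
ee_rot: [-0.001, 0.998, -0.064, -0.001]
ft_force: [1.1, 0.2, 0.5]
finger_gap: 0.0723
```

View pics/s12.png

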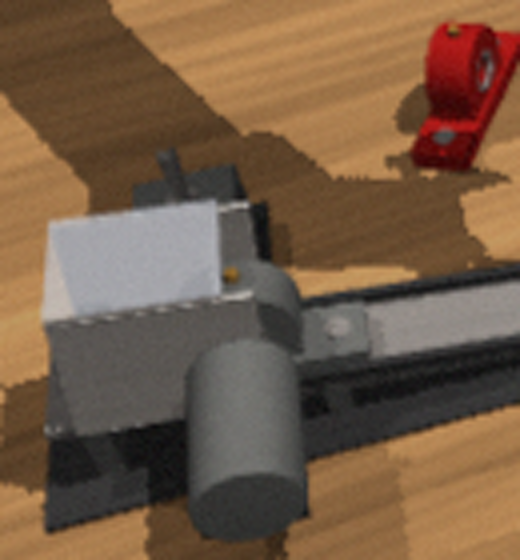

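View pics/t12.png

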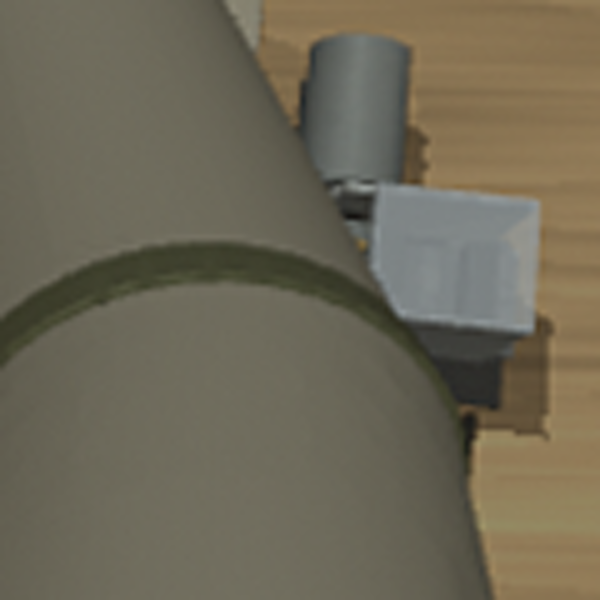

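View pics/top12.png

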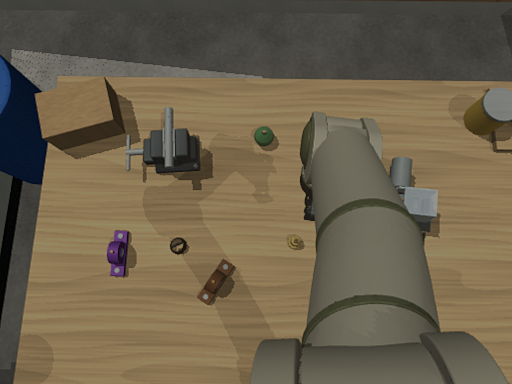

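The scene view shows the nipple right at the roof mouth, the bearing released, and the toggle upright. I'll check the final position from the wrist camera.

```bash
python3 -m handwheel '[1,-5,1,0,0, 1,-5,1,0,0, 0.5,-5,1,0,0, 0,-1,1,0,0, 0,0,0,0,0, 0,0,0,0,0]'; python3 - <<'E'
from h import *
z=snap('wrist','13');cv2.imwrite('pics/w13.png',z['p'][:,:,::-1]);crop(z,'w13z',170,340,0,280,2)
E
```

```text
clock: 23.52
position: [0.5728, -0.1286, 0.2477]
ee_rot: [-0.0, 0.998, -0.067, -0.0]
ft_force: [0.0, 0.2, 0.0]
finger_gap: 0.0853
```

View pics/w13.png

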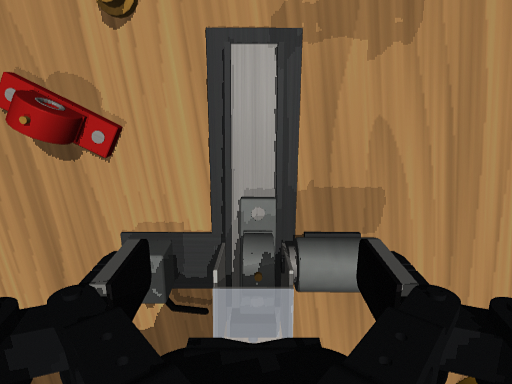

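View pics/w13z.png

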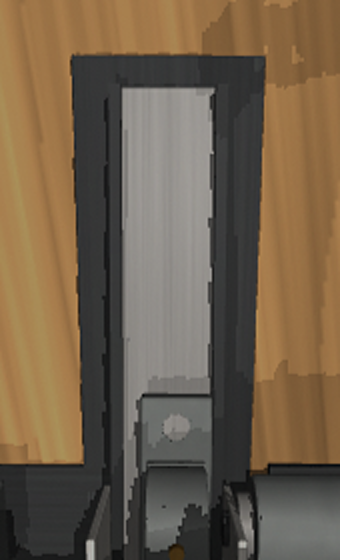

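The wrist view shows the foot's low edge at v≈197.5 (u 240-276) and the deck's low edge at v≈43.5. The bearing lies towards the +x rail.

```bash
python3 - <<'E'
from h import *
z=load('wrist13.npz')
up=np.array([np.cos(np.radians(-97.5)),np.sin(np.radians(-97.5))]);ac=np.array([-up[1],up[0]])
d=ray(z,[230.3,277],[43.5,43.5],.010); f=ray(z,[240,276],[197.7,197.7],.032+.0158)
bolt=ray(z,[258],[212],.0495)
n=ray(z,[258],[277],.108)
print(d.round(4),f.round(4)); print((d[:,:2]@ac),(f[:,:2]@ac))
sh=((f-d).mean(0)[:2]@up);print('s low end bottom', (sh+.016*np.sin(np.radians(8)))/np.cos(np.radians(8)),'home 0.158')
print('nipple along',((n[0]-d.mean(0))[:2]@up))
W=cloud(z);print(W[205,250],W[212,258])
E
python3 - <<'E'
from h import *
t=load('top12.npz')
u=np.array([445,460,510])/5+330
print(ray(t,u[:1],np.array([150+270/5]),.049+.016),ray(t,u[1:2],np.array([204.]),.0495+.034))
up=np.array([np.cos(np.radians(-97.5)),np.sin(np.radians(-97.5))]);L=np.array([.589,-.015])
for uu,h,dd in ((u[0],.049+.016,16),(u[1],.0495+.034,34)):
    p=ray(t,np.array([uu]),np.array([204.]),h)[0][:2];print(((p-L)@up+dd*.001*np.sin(np.radians(8)))/np.cos(np.radians(8)))
E
```

```text
[[ 0.5647 -0.0117  0.01  ]
 [ 0.6122 -0.018   0.01  ]] [[ 0.5541 -0.1654  0.0478]
 [ 0.5911 -0.1704  0.0478]]
[0.56138562 0.60931061] [0.57092556 0.60825122]
s low end bottom 0.1576009115200071 home 0.158
nipple along 0.21099144398850173
[ 0.56333526 -0.17433538  0.04889899] [ 0.57069378 -0.18193138  0.05212801]
[[ 0.56025796 -0.28712231  0.065     ]] [[ 0.55642735 -0.287165    0.0835    ]]
0.2784828022676145
0.2815601820165724
```

```bash
python3 - <<'E'
from h import *
s=load('scene12.npz');up=np.array([np.cos(np.radians(-97.5)),np.sin(np.radians(-97.5))])
p=ray(s,[81.6],[208.2],.093)[0];print('tip',p.round(4),((p[:2]-np.array([.4316,-.2426]))@up)/.044)
a=load('top0.npz')['p'].astype(int);b=load('top12.npz')['p'].astype(int)
D=np.abs(a-b).max(2)
for n,(u,v) in dict(float=(264,136),knob=(178,245),brass=(295,242),brown=(217,282),purple=(119,253)).items(): print(n,D[v-12:v+12,u-12:u+12].mean())
from rig import readout;st=readout.get_state();print(st['ft_force'],np.abs(st['joint_vel']).max())
E
```

```text
tip [ 0.4366 -0.2414  0.093 ] -0.042025483067300994
float 3.4253472222222223
knob 6.609375
brass 4.194444444444445
brown 6.460069444444445
purple 10.897569444444445
[-0.04915171 -0.43509962 -0.14093944] 0.005090689076967651
```

```bash
python3 -c "
from rig import env;print(env.sign_off())"
```

```text
the job is handed in; nothing more can be done
None
```

The job is handed in at about 23.5 s of the 61 s allowed. The toggle is off and the grey bearing rests against the top stop.

- **Toggle:** I closed the jaws on the lever over its pivot to set it upright. The last checks put it at -0.01 to -0.04 rad, within the 0.12 limit. A top-view estimate of -0.26 rad disagreed. I set it aside because the tip could not be told from its shadow there, and both the wrist and scene views show the lever upright.
- **Bearing placed:** I set it on the lower ramp, foot flat and centred between the rails, and let go. The pictures taken after release confirm this.
- **Bearing pushed home:** I pushed it from behind with closed fingers until it stopped moving at about 20 N, well under the 60 N ramming limit. The foot's low end measures 157.6 mm up the ramp, against 158 mm when fully home. It lies about 4 mm off centre towards the +y rail, still between the rails. A rough top-view reading of the foot's upper end and the stop face fell 3 to 6 mm short of 285 mm, with about 3 mm between the two. I relied on the force stall and the wrist measurement instead.
- **Other parts:** The float, knob and brass housing look unmoved in the top view. The robot was clear and touching nothing at hand-in.

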